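Lock the filter hatch of a bench extraction unit with its slot key

TASK

Take the slot key from its stand and use its blade to turn the slotted fastener on the extraction unit's hatch clockwise as far as it goes, so the hatch is locked. Press lightly while feeling for the slot, and ease up as soon as you feel the stop: do not force it. Then put the key back in its stand, blade down and fully home, and leave the other things on the bench alone.

Things in the scene. Friction and masses are not known exactly. Their poses are not given: they have to be found in the camera images.
- key_grip (a point): Slot key, loose, 60 g: a black upright grip plate 36 long (its x) x 12 thick (its y) x 38 high on a black collar 40 x 22 x 4, under which a steel blade 26 wide (x) x 3 thick (y) reaches 22 down, square-ended. The same either way round (half turn about z). This point is on its axis, 26 above the collar's underside, 16 below the top of the grip and 48 above the blade's lower end; z is up. At the start it stands in the stand, up to 2 off-centre and slightly turned.
- stand_mouth (a point): Key stand, fixed: an aluminium block 70 (x) x 56 (y) x 40 high with one oblong pocket 32 (x) x 9 (y), 30 deep, in the middle of its top. The blade goes into the pocket and the collar rests on the block's top face. This point is the centre of the pocket at the top face, 40 above the bench; x runs along the pocket.
- fastener_place (a point): Reference point at the height of the fastener head's top, fixed to the unit, axes as the unit's. The round steel head, 34 across, floats: its centre sits somewhere 2 to 14 from here along +y (how far is NOT measured), 0 in x. A slot 4.5 wide, 6 deep, square-edged, open-ended, crosses its top. It yields sideways along y at about 7 N and is rigid downwards; dark plate 44 x 60 under it.
- fastener (a joint): Clockwise angle of the fastener from above, rad: stops at 0 (open) and 1.40 (locked), both hard. At 0.10 the slot runs along fastener_place's x, so the float is across it. Starts at 0 to 0.2. Friction 0.08 N m; stays where left. 0.1 N m of turning makes about 10 N on the slot's walls in sum; keep the key's force on the unit well under 50 N (0.4 N m).
- unit: Bench extraction unit, fixed: white box 200 (x) x 240 (y) x 100 high, black hose port standing 30 out of its +y side. Origin under its centre at bench height; the fastener's axis is 45 towards its -x side from the centre. A grey hatch plate with hinge knuckles lies on its top.
- mug: White ceramic mug, 72 across, 85 high, loose bystander; origin under its centre.
- jar: Squat pale jar with a white cap, 60 across, 70 high, loose bystander; origin under its centre.
- bottle: White plastic bottle, 48 across, 110 high, loose bystander; origin under its centre.
Not all that is in view belongs to the job. Of the things like the part that bears stand_mouth, leave any that is orange; of the rest the larger one is meant.

How it is judged:
By the outcome, as a careful person would: the job done as asked, in the order asked, and still so for the second after the job is handed in, with the robot touching nothing.
It also fails if it takes over 72 s, if anything falls off the work surface, if the arm or the gripper's body presses on something with over 40 N, if the wrist force passes 120 N, or if a joint passes its speed limit or range.

ROBOT

A 6-joint arm with a two-finger parallel gripper is mounted at the origin on the work surface. World frame = base frame: x ahead of the robot, y to its left, z up, the work surface at z = 0. Lengths are in m, angles in degrees, forces in N, time in s.
With the tool pointing down it reaches from about 0.375 to 0.9 m from the base axis. Payload 3.1 kg.
Tool frame: the origin (TCP) lies at the very end of the fingers, on their centre line; the grasp point (between the pads) lies behind it (bot.grip_depth is the z of the grasp point in the tool frame, in m); z points along the fingers, y is the direction in which the jaws open and shut (so a half turn about z gives the same grasp; the last joint's range is limited). The gripper opens to 87 mm and grips with 3 to 60 N. Pads are 19 mm wide; open, the fingers measure 117 mm over their backs; the gripper's body (75 mm by 190 mm) begins 51 mm behind the grasp point.
Start: joints at [54.803, 30.224, 82.088, -0, 67.689, -10.227], TCP at [0.264, 0.567, 0.223] pointing down, gripper open.
Joint ranges: [-176.69, 176.69], [-43.24, 126.21], [12.49, 139.97], [-82, 262], [0, 151.66], [-163.58, 163.58]. Speed limits (degrees/s): [159.86, 159.86, 180, 180, 180, 180].

INTERFACE

Orientations are given as a 3x3 rotation matrix whose columns are the frame's x, y, z axes.
In Python, from rig import bot, vision gives the robot as it stands. The module is installed in compiled form; this text tells all that it offers.
- The arm moves only by the shell command python3 -m jog 'ROWS'. ROWS is JSON, a list of rows, each a list of 3 entries, a list of its own where there are three numbers: the shift along the tool's x, y, z in mm, then the turn, a rotation vector about the tool's x, y, z in degrees, then the closure, from 0 (fully open) to 1 (shut). In form: [[[dx, dy, dz], [wx, wy, wz], fingers], ...]. A call has 1 to 12 rows; each row is the pose to reach, as a shift and turn from the pose commanded when the call began, along the tool's axes at that moment; what a row does not reach only later rows make up. A row lasts 1/12 s, in which the tool goes at most 41.7 mm and 7.16 degrees, less where a joint would pass 70% of its speed; a pose out of reach is approached as far as the arm can. A call with a gripper value outside its range is refused whole. The fingers move at their own pace and stop on an object; the grip force is fixed at half the most. Time passes only in rows, so rows that repeat a pose let the fingers close. It gives the time, the measured TCP pose, the force and the opening at its end, in the units of the state.
- bot.read_state(): the state, without advancing time (a new reading comes with each control period).
- vision.capture(name): name is "scene" or "top" or "wrist"; returns the picture (480x640x3 uint8, red, green, blue); there is no depth.
- vision.camera_info(name): a dict with "intrinsics" (3x3 intrinsics, pixels), "dist" ([k1, k2, p1, p2, k3] as OpenCV has them; the pictures are not rectified), "camera_from_world" (4x4, takes a point from world to camera coordinates); the wrist camera has in their place "mount" (4x4, takes a point from camera to tool coordinates, whose origin is the TCP and whose axes are the flange's). Camera axes: x right, y up, looking along -z (the intrinsics and any distortion apply to the point x, -y, -z); pixel columns grow to the right and rows downward; lengths in m; the calibration is good to about 2 mm. A picture is of the moment at which its call begins: read the wrist's pose just before it. camera_info takes no time and is no camera call.
- bot.hand_in(): hands the job in, once; it reports no verdict.
The state is a dict: "time_s": time; "joint_positions": joint angles; "qvel": joint speeds; "tau": joint torques, N m; "position": TCP position; "tcp_rot": TCP orientation; "force": force on the tool from outside, world axes, zero at the start; "moment": the same for the moment, N m; "opening": opening from 0.0 (shut) to 1.0 (fully open).
Only numpy, scipy, OpenCV 4.12 (cv2) and the standard library are available. Lean on these libraries where they do the work, as an engineer would, in place of code of your own. Each camera call takes 0.05 s, during which the arm holds its last target. There are 200 camera calls.

## Working session

There is one attempt and no reset: what is moved stays moved. The work goes in short steps, Python scripts to look and compute and a shell command to move; the robot and the scene stay as the last step left them, time stands still between calls to the robot, and variables do not carry over. Pictures are saved under pics/ and viewed, about 8 in all and at most 12, crops included, and the job is handed in when it is done.

```bash
mkdir -p pics; cat > h.py <<'E'
import numpy as np, cv2
from rig import bot, vision
def snap(n,f):
    s=bot.read_state(); im=vision.capture(n); cv2.imwrite('pics/'+f+'.png',im[...,::-1]); np.save('pics/'+f+'.npy',np.r_[s['position'],np.array(s['tcp_rot']).ravel()]); return im
def cw(n,f=None):  # world_from_camera
    c=vision.camera_info(n)
    if n!='wrist': return np.linalg.inv(c['camera_from_world']),c
    p=np.load('pics/'+f+'.npy'); T=np.eye(4); T[:3,:3]=p[3:].reshape(3,3); T[:3,3]=p[:3]
    return T@np.array(c['mount']),c
def ray(n,uv,z,f=None):
    T,c=cw(n,f); u=cv2.undistortPoints(np.array(uv,float).reshape(-1,1,2),np.array(c['intrinsics']),np.array(c['dist']))[:,0]
    d=np.c_[u[:,0],-u[:,1],-np.ones(len(u))]@T[:3,:3].T; o=T[:3,3]
    return o+d*((z-o[2])/d[:,2])[:,None]
def proj(n,P,f=None):
    T,c=cw(n,f); q=(np.array(P,float).reshape(-1,3)-T[:3,3])@T[:3,:3]; q=q*[1,-1,-1]
    return cv2.projectPoints(q,np.zeros(3),np.zeros(3),np.array(c['intrinsics']),np.array(c['dist']))[0][:,0]
E
python3 - <<'E'
from h import *
s=bot.read_state(); print(s, bot.grip_depth)
for n in('top','scene','wrist'): snap(n,n+'0'); print(n,vision.camera_info(n))
E
```

```text
{'time_s': 0.0, 'joint_positions': array([ 5.48020337e+01,  3.02779160e+01,  8.21558537e+01, -2.88624297e-04,
        6.76885915e+01, -1.02263097e+01]), 'qvel': array([ 0.08602887, -0.02257055,  0.00068125, -0.05284615,  0.02890826,
        0.04601998]), 'tau': array([ 8.26473879e-04, -4.40050292e+01, -1.76597178e+01,  6.34914148e-02,
        5.83246630e-02, -1.48025256e-04]), 'position': array([0.26339681, 0.56598795, 0.22158584]), 'tcp_rot': array([[-9.06517319e-01,  4.22166843e-01, -1.22716137e-03],
       [ 4.22168461e-01,  9.06515712e-01, -1.74782839e-03],
       [ 3.74565866e-04, -2.10250553e-03, -9.99997720e-01]]), 'force': array([-0.03873743,  0.64119133,  0.98084134]), 'moment': array([-0.00336068, -0.00690636,  0.01177995]), 'opening': 0.9992562615647059} -0.0187
top {'intrinsics': array([[521.60588827,   0.        , 312.21308646],
       [  0.        , 521.60588827, 224.54134844],
       [  0.        ,   0.        ,   1.        ]]), 'dist': array([0.04161385, 0.        , 0.        , 0.        , 0.        ]), 'camera_from_world': array([[ 0.028956  , -0.9994867 , -0.0137068
[... 630 characters left out ...]
,  0.59812658, -1.42464418],
       [ 0.        ,  0.        ,  0.        ,  1.        ]])}
wrist {'intrinsics': array([[379.1659186 ,   0.        , 319.28454639],
       [  0.        , 379.1659186 , 244.19342992],
       [  0.        ,   0.        ,   1.        ]]), 'dist': array([-0.07758711,  0.        ,  0.        ,  0.        ,  0.        ]), 'mount': array([[ 6.96492362e-04,  9.64555839e-01,  2.63877906e-01,
         7.30777390e-02],
       [ 9.99999755e-01, -6.54943289e-04, -2.45427211e-04,
        -2.03776073e-04],
       [-6.39031856e-05,  2.63878012e-01, -9.64556059e-01,
        -1.63140837e-01],
       [ 0.00000000e+00,  0.00000000e+00,  0.00000000e+00,
         1.00000000e+00]])}
```

View pics/top0.png

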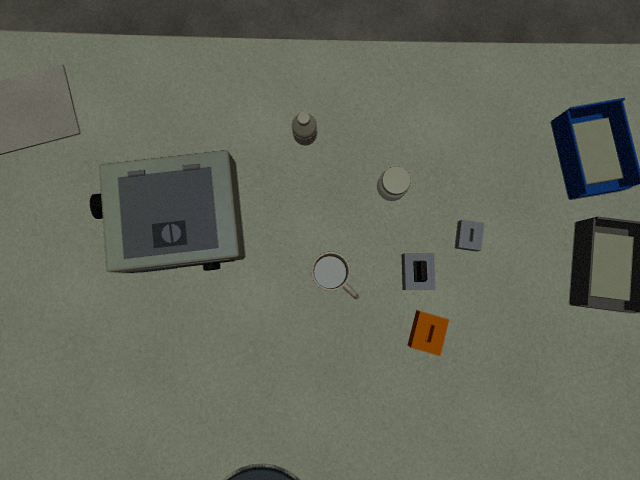

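View pics/scene0.png

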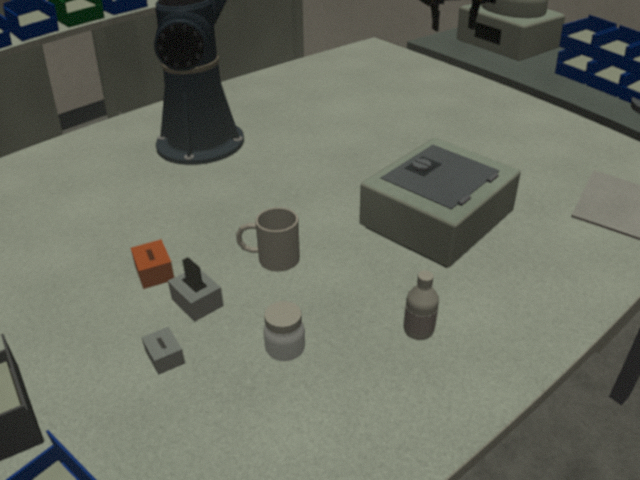

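Candidates for the stand: large grey with black key (419,271), small grey (470,235), orange (428,333) in the top view. I choose the large grey one. The fastener is at about (171,233), the hose port at (97,205), so unit +y is to image left.

```bash
python3 - <<'E'
from h import *
im=cv2.imread('pics/top0.png')
a=im[240:300,390:450]; b=im[205:260,135:205]
cv2.imwrite('pics/c1.png',np.hstack([cv2.resize(a,(400,400),interpolation=2),cv2.resize(b,(400,400),interpolation=2)]))
def rect(mask,box):
    x0,y0,x1,y1=box; m=np.zeros(mask.shape,np.uint8); m[y0:y1,x0:x1]=mask[y0:y1,x0:x1]*255
    cs=cv2.findContours(m,0,1)[0]; c=max(cs,key=cv2.contourArea); return cv2.minAreaRect(c),c
g=im.max(2).astype(int)
r,_=rect(g<40,(400,250,440,295)); print('key',r,ray('top',[r[0]],.08))
r,_=rect((g>85)|(g<40),(398,248,440,295)); bx=cv2.boxPoints(r); print('stand',r,ray('top',bx,.04),ray('top',bx,.04).mean(0))
# unit top & hatch
hsv=cv2.cvtColor(im,cv2.COLOR_BGR2HSV); print(im[205,170],im[220,110],im[300,180],im[233,165], im[243,160],im[280,425])
E
```

```text
key ((420.0, 271.0), (20.0, 12.0), 90.0) [[ 0.47726004 -0.28020355  0.08      ]]
stand ((418.5, 271.0), (40.99999237060547, 45.99999237060547), -0.0) [[ 0.43394829 -0.24662571  0.04      ]
 [ 0.5210581  -0.24583851  0.04      ]
 [ 0.52329615 -0.32361243  0.04      ]
 [ 0.43636755 -0.32357742  0.04      ]] [ 0.47866752 -0.28491352  0.04      ]
[68 70 66] [ 95 110 101] [100 113 111] [80 72 69] [42 39 33] [0 0 0]
```

View pics/c1.png

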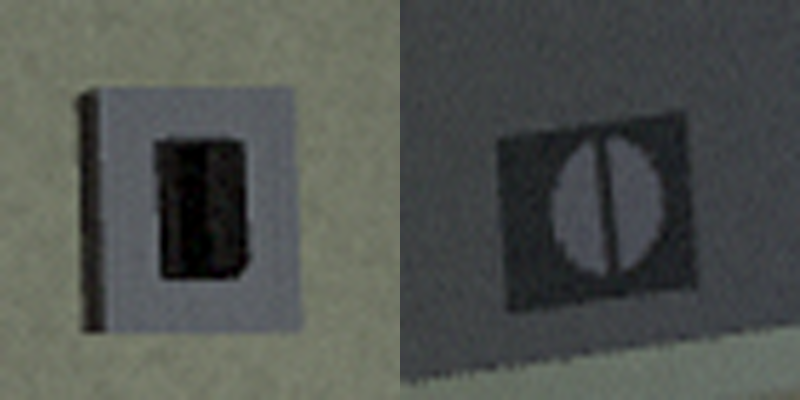

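The crop shows the key standing in the large grey block (chosen), with grip and collar at top px (420,271). The fastener head has its slot roughly along image vertical, about 5° off.

```bash
python3 - <<'E'
from h import *
for z in(.1,.105,.11,.115,.12): print(z,ray('top',[[171.3,233.2]],z),ray('scene',[[424,162.5]],z))
s=bot.read_state();R=np.array(s['tcp_rot']);p=s['position']
def d(t,yaw):
    print((R.T@(np.array(t)-p)*1000).round(0), 'yaw now',np.degrees(np.arctan2(R[1,0],R[0,0])))
d([.45,.21,.24],180)
im=cv2.imread('pics/top0.png');g=im.max(2).astype(int)
# unit top edges / hatch: contour of dark hatch
m=(cv2.GaussianBlur(im,(5,5),0).max(2)<85).astype(np.uint8); m2=np.zeros_like(m); m2[155:268,112:225]=m[155:268,112:225]
c=max(cv2.findContours(m2,0,1)[0],key=cv2.contourArea); r=cv2.minAreaRect(c); b=cv2.boxPoints(r); w=ray('top',b,.103); print(r,w)
E
```

```text
0.1 [[0.53205955 0.17293728 0.1       ]] [[0.52166924 0.18755758 0.1       ]]
0.105 [[0.53160803 0.17149679 0.105     ]] [[0.52735926 0.18070223 0.105     ]]
0.11 [[0.53115651 0.1700563  0.11      ]] [[0.53304929 0.17384688 0.11      ]]
0.115 [[0.53070499 0.16861581 0.115     ]] [[0.53873931 0.16699153 0.115     ]]
0.12 [[0.53025347 0.16717532 0.12      ]] [[0.54442934 0.16013618 0.12      ]]
[-319. -244.  -18.] yaw now 155.0312832068786
((166.78976440429688, 210.17807006835938), (86.19732666015625, 96.58992004394531), 83.41805267333984) [[0.63940159 0.28302245 0.103     ]
 [0.66498421 0.10929617 0.103     ]
 [0.50842511 0.08354604 0.103     ]
 [0.48393762 0.25421313 0.103     ]]
```

```bash
python3 -m jog '[[[-35,-21,-18],[0,0,-6],0],[[-70,-42,-18],[0,0,-12],0],[[-105,-63,-18],[0,0,-18],0],[[-140,-84,-18],[0,0,-25],0],[[-175,-105,-18],[0,0,-25],0],[[-210,-126,-18],[0,0,-25],0],[[-245,-147,-18],[0,0,-25],0],[[-280,-168,-18],[0,0,-25],0],[[-315,-189,-18],[0,0,-25],0],[[-350,-210,-18],[0,0,-25],0],[[-385,-231,-18],[0,0,-25],0],[[-409,-246,-18],[0,0,-25],0]]'
python3 - <<'E'
from h import *
im=snap('wrist','w1'); s=bot.read_state(); print(s['position'],s['time_s'],s['force'])
E
```

```text
time_s: 1.15
position: [0.5326, 0.1678, 0.2404]
tcp_rot: [[-1.0, 0.001, 0.001], [0.001, 1.0, -0.001], [-0.001, -0.001, -1.0]]
force: [-0.2, 0.0, 0.1]
opening: 0.998
[0.53588732 0.1642869  0.24051307] 1.2 [ 2.42104239 -1.5012879   0.42652777]
```

View pics/w1.png

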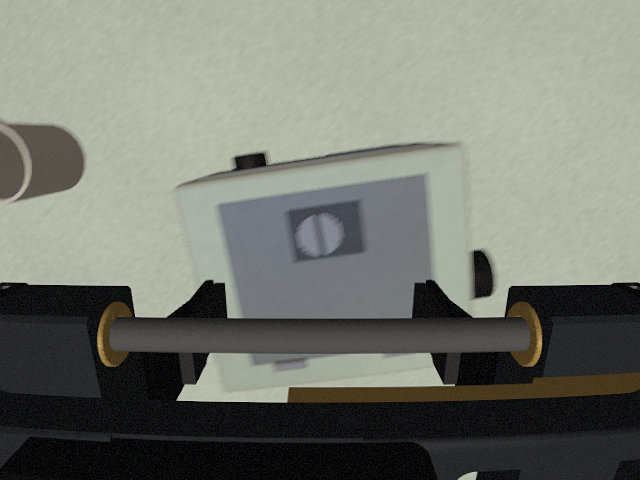

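The wrist view shows the head at (320,235) on the dark plate (326,231), the slot near vertical, and the hatch tilted about 8°. I'll take a settled shot and measure it.

```bash
cat > meas.py <<'E'
from h import *
def meas(f,c0,z=.111,half=60):
    im=cv2.imread('pics/'+f+'.png'); g=cv2.GaussianBlur(im,(3,3),0).max(2).astype(int); 
    x0,y0=int(c0[0]-half),int(c0[1]-half); sub=im[y0:y0+2*half,x0:x0+2*half]
    k=cv2.resize(g[y0:y0+2*half,x0:x0+2*half].astype(np.uint8),None,fx=4,fy=4,interpolation=2)
    return im,k,(x0,y0)
E
python3 - <<'E'
from meas import *
snap('wrist','w1b'); print(bot.read_state()['position'])
snap('wrist','w2'); print(bot.read_state()['position'])
f='w2'; im,k,o=meas(f,(322,233),half=55)
def W(px,z): return ray('wrist',np.array(px,float).reshape(-1,2)/4+np.array(o)-.375,z,f)
m=(k<105).astype(np.uint8); print(np.percentile(k,[5,20,50,80,95]))
t,_=cv2.threshold(k,0,1,cv2.THRESH_OTSU); print('otsu',t)
cv2.imwrite('pics/k.png',k)
E
```

```text
[0.53377187 0.16697286 0.24037723]
[0.53181002 0.16895389 0.24018245]
[ 80.  95. 127. 133. 176.]
otsu 108.0
```

View pics/k.png

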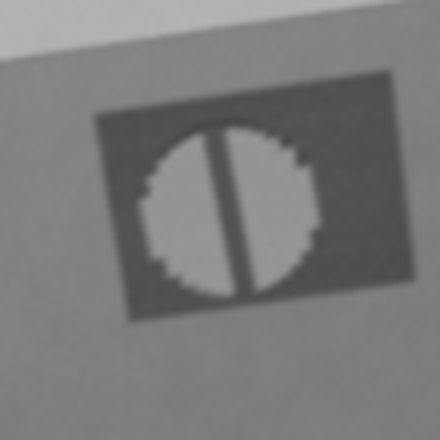

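The settled crop shows the head and slot clearly, the slot tilted about 10° from image vertical. I'll fit them.

```bash
cat >> meas.py <<'E'
def fit(f,c0,half=55,z=.111,zp=.106,thr=108):
    im,k,o=meas(f,c0,half=half)
    def W(px,z): return ray('wrist',np.array(px,float).reshape(-1,2)/4+np.array(o)-.375,z,f)[:,:2]
    m=(k<thr).astype(np.uint8)
    cp=max(cv2.findContours(m,0,1)[0],key=cv2.contourArea); b=W(cv2.boxPoints(cv2.minAreaRect(cp)),zp)
    e=[b[1]-b[0],b[2]-b[1]]; e.sort(key=np.linalg.norm)
    a=np.degrees(np.arctan2(*(e[0]*np.sign(e[0][0]))[::-1]))
    print('plate c',b.mean(0),'sides',[np.linalg.norm(v) for v in e],'unit yaw',a)
    fill=np.zeros_like(m); cv2.drawContours(fill,[cp],-1,1,-1); h=fill*(k>=thr).astype(np.uint8)
    cs=sorted(cv2.findContours(h,0,1)[0],key=cv2.contourArea)[-2:]
    pts=np.vstack(cs); (c,r)=cv2.minEnclosingCircle(cv2.convexHull(pts)); hull=cv2.convexHull(pts)
    wc=W(pts[:,0],z); el=cv2.fitEllipse((W(hull[:,0],z)*1e4).astype(np.float32)); 
    # slot: dark pixels inside the hull
    hm=np.zeros_like(m); cv2.drawContours(hm,[hull],-1,1,-1); hm=cv2.erode(hm,np.ones((9,9)))
    s=np.argwhere(hm*m)[:,::-1]; ws=W(s,z); u=np.linalg.svd(ws-ws.mean(0),full_matrices=False)[2][0]; u*=np.sign(u[0])
    print('head',np.array(el[0])/1e4,'dia mm',np.array(el[1])/10,'slot c',ws.mean(0),'slot yaw',np.degrees(np.arctan2(u[1],u[0])))
E
python3 - <<'E'
from meas import *
for z in(.109,.113): fit('w2',(322,233),z=z)
s=bot.read_state();R=np.array(s['tcp_rot']);print(R.T@(np.array([.478,-.282,.24])-s['position'])*1e3)
E
```

```text
plate c [0.52840817 0.17660558] sides [np.float64(0.04418895863627863), np.float64(0.059422507803616645)] unit yaw 9.968688007800989
head [0.53055298 0.1709215 ] dia mm [34.44299011 36.28045959] slot c [0.53029809 0.17084145] slot yaw 10.963586833768646
plate c [0.52840817 0.17660558] sides [np.float64(0.04418895863627863), np.float64(0.059422507803616645)] unit yaw 9.968688007800989
head [0.52959883 0.17087645] dia mm [33.97498474 35.78747253] slot c [0.52934745 0.1707975 ] slot yaw 10.96358683376864
[ 5.21333061e+01 -4.51150811e+02  1.61005878e-01]
```

```bash
python3 -m jog '[[[4,-38,0],[0,0,0],0],[[8,-76,0],[0,0,0],0],[[13,-114,0],[0,0,0],0],[[17,-152,0],[0,0,0],0],[[22,-190,0],[0,0,0],0],[[26,-228,0],[0,0,0],0],[[30,-266,0],[0,0,0],0],[[35,-304,0],[0,0,0],0],[[39,-342,0],[0,0,0],0],[[43,-380,0],[0,0,0],0],[[48,-418,0],[0,0,0],0],[[52,-451,0],[0,0,0],0]]'
python3 -m jog '[[[0,0,20],[0,0,0],0],[[0,0,50],[0,0,0],0],[[0,0,50],[0,0,0],0],[[0,0,50],[0,0,0],0]]'
python3 - <<'E'
from h import *
im=snap('wrist','w3'); s=bot.read_state(); print(s['position'],s['joint_positions'])
E
```

```text
time_s: 2.3
position: [0.4786, -0.2807, 0.2405]
tcp_rot: [[-1.0, -0.001, -0.0], [-0.001, 1.0, 0.001], [0.0, 0.001, -1.0]]
force: [-0.0, 0.2, 0.4]
opening: 1.001
time_s: 2.63
position: [0.478, -0.2778, 0.1892]
tcp_rot: [[-1.0, -0.002, -0.004], [-0.002, 1.0, 0.004], [0.004, 0.004, -1.0]]
force: [-0.0, -0.9, 0.0]
opening: 1.0
[ 0.47909206 -0.27870371  0.19064705] [-4.17474648e+01  2.71572996e+01  9.42007583e+01  1.44035219e-02
  5.87308958e+01 -1.31876542e+02]
```

View pics/w3.png

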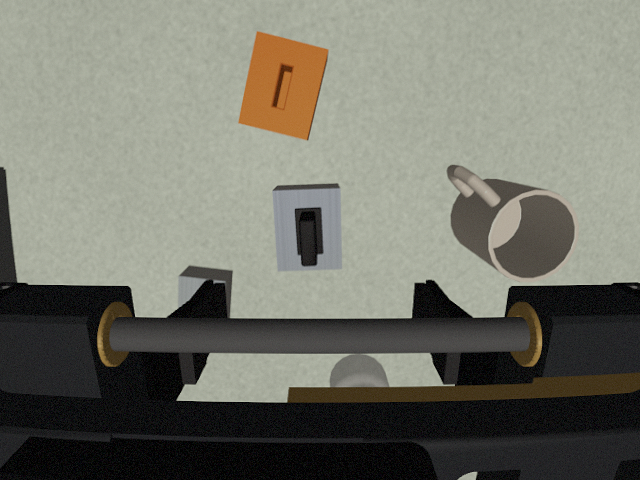

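Gripper is above the stand: key grip at (308,237), stand top centred at (308,228), mug and jar clear. Measuring key and stand poses.

```bash
python3 - <<'E'
from h import *
f='w3'; snap('wrist','w4'); f='w4'
im=cv2.imread('pics/w4.png'); x0,y0=260,170
k=cv2.resize(im[y0:y0+115,x0:x0+100],None,fx=4,fy=4,interpolation=2); hsv=cv2.cvtColor(k,cv2.COLOR_BGR2HSV); v=k.max(2)
def W(px,z): return ray('wrist',np.array(px,float).reshape(-1,2)/4+np.array([x0,y0])-.375,z,f)[:,:2]
def info(n,m,z):
    c=max(cv2.findContours(m.astype(np.uint8),0,1)[0],key=cv2.contourArea); r=cv2.minAreaRect(c); b=W(cv2.boxPoints(r),z)
    e=sorted([b[1]-b[0],b[2]-b[1]],key=np.linalg.norm); l=e[1]*np.sign(e[1][0]); print(n,'c',b.mean(0).round(4),[round(np.linalg.norm(q)*1e3,1) for q in e],'yaw',np.degrees(np.arctan2(l[1],l[0])).round(2))
print(k[290,200],k[200,60],k[200,100],k[400,350],k[260,192],k[180,165])
blue=(k[...,0].astype(int)-k[...,1]>5)|(v<80)
info('stand',cv2.morphologyEx(blue.astype(np.uint8),2,np.ones((9,9))),.04)
info('collar+grip',v<85,.044)
info('grip',v<35,.082)
cv2.imwrite('pics/k4.png',k)
s=bot.read_state();print(s['position'],s['joint_positions'])
E
```

```text
[34 38 36] [156 172 168] [152 147 143] [157 170 167] [36 38 40] [34 30 34]
stand c [ 0.4832 -0.2857] [np.float64(21.7), np.float64(50.6)] yaw 3.0
collar+grip c [ 0.4822 -0.2855] [np.float64(21.5), np.float64(50.1)] yaw 3.37
grip c [ 0.4737 -0.2842] [np.float64(16.0), np.float64(41.3)] yaw 3.37
[ 0.4797523  -0.2793352   0.19153562] [-4.17488234e+01  2.70977652e+01  9.41333645e+01  1.03175779e-02
  5.87101176e+01 -1.31879497e+02]
```

View pics/k4.png

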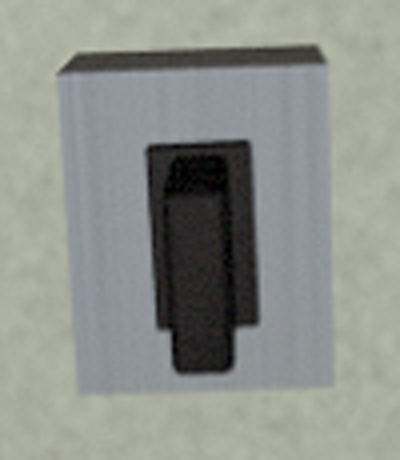

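```bash
python3 - <<'E'
from h import *
def W(px,z): return ray('wrist',np.array(px,float).reshape(-1,2)/4+np.array([260,170])-.375,z,'w4')[:,:2]
for n,p,z in(('stand',[(58,73),(328,65),(334,387),(78,394)],.04),('collar',[(148,144),(249,141),(258,324),(158,327)],.044),('grip',[(166,193),(226,191),(234,371),(173,373)],.082)):
    w=W(p,z); a=w[3]-w[0]+w[2]-w[1]; print(n,w.mean(0).round(4),'yaw',np.degrees(np.arctan2(a[1],a[0])).round(2),[round(np.linalg.norm(w[i]-w[i-1])*1e3,1) for i in range(4)])
s=bot.read_state();R=np.array(s['tcp_rot']);print(R.round(4))
print(R.T@(np.array([.480,-.2845,.051])-s['position'])*1e3)
E
```

```text
stand [ 0.4776 -0.2865] yaw 2.05 [np.float64(70.0), np.float64(55.8), np.float64(70.0), np.float64(55.9)]
collar [ 0.477  -0.2856] yaw 2.72 [np.float64(39.3), np.float64(20.8), np.float64(39.3), np.float64(21.3)]
grip [ 0.4774 -0.2855] yaw 2.09 [np.float64(34.5), np.float64(11.0), np.float64(34.5), np.float64(11.5)]
[[-1.0e+00 -2.2e-03  9.0e-04]
 [-2.2e-03  1.0e+00 -6.0e-04]
 [-9.0e-04 -6.0e-04 -1.0e+00]]
[-1.14662456e-01 -5.08524174e+00  1.40538694e+02]
```

```bash
python3 -m jog '[[[2,-6,30],[0,0,-2.3],0],[[2,-6,60],[0,0,-2.3],0],[[2,-6,80],[0,0,-2.3],0],[[2,-6,80],[0,0,-2.3],0],[[2,-6,80],[0,0,-2.3],0],[[2,-6,80],[0,0,-2.3],0]]'
python3 -m jog '[[[0,0,0],[0,0,0],0]]'
python3 -m jog '[[[0,0,0],[0,0,0],0]]'
```

```text
time_s: 3.23
position: [0.4785, -0.2868, 0.1126]
tcp_rot: [[-0.999, -0.042, 0.003], [-0.042, 0.999, -0.003], [-0.003, -0.003, -1.0]]
force: [-0.7, -0.4, 0.9]
opening: 1.002
time_s: 3.32
position: [0.4784, -0.2869, 0.1127]
tcp_rot: [[-0.999, -0.041, 0.003], [-0.041, 0.999, -0.003], [-0.003, -0.003, -1.0]]
force: [0.4, -0.1, -0.3]
opening: 0.999
time_s: 3.4
position: [0.4781, -0.2868, 0.1124]
tcp_rot: [[-0.999, -0.041, 0.003], [-0.041, 0.999, -0.003], [-0.003, -0.003, -1.0]]
force: [-0.1, -0.7, -0.2]
opening: 0.997
```

```bash
python3 -m jog '[[[1,1.3,30],[0,0,0],0],[[1,1.3,50],[0,0,0],0],[[1,1.3,61],[0,0,0],0],[[1,1.3,61],[0,0,0],0],[[1,1.3,61],[0,0,0],0]]'
python3 -m jog '[[[0,0,0],[0,0,0],0.5],[[0,0,0],[0,0,0],1],[[0,0,0],[0,0,0],1],[[0,0,0],[0,0,0],1],[[0,0,0],[0,0,0],1],[[0,0,0],[0,0,0],1]]'
python3 -m jog '[[[0,0,0],[0,0,0],1],[[0,0,0],[0,0,0],1],[[0,0,0],[0,0,0],1]]'
```

```text
time_s: 3.82
position: [0.4761, -0.2851, 0.0498]
tcp_rot: [[-0.999, -0.041, 0.0], [-0.041, 0.999, -0.0], [-0.0, -0.0, -1.0]]
force: [-0.4, -0.7, 0.8]
opening: 1.0
time_s: 4.32
position: [0.476, -0.285, 0.0499]
tcp_rot: [[-0.999, -0.041, 0.0], [-0.041, 0.999, -0.0], [-0.0, -0.0, -1.0]]
force: [0.6, -0.3, 0.7]
opening: 0.63
time_s: 4.57
position: [0.4759, -0.2848, 0.0495]
tcp_rot: [[-0.999, -0.041, -0.0], [-0.041, 0.999, 0.0], [0.0, 0.0, -1.0]]
force: [-0.4, -0.1, 0.3]
opening: 0.4
```

```bash
python3 -m jog '[[[0,0,0],[0,0,0],1],[[0,0,0],[0,0,0],1],[[0,0,0],[0,0,0],1],[[0,0,0],[0,0,0],1],[[0,0,0],[0,0,0],1],[[0,0,0],[0,0,0],1],[[0,0,0],[0,0,0],1]]'
```

```text
time_s: 5.15
position: [0.4759, -0.2848, 0.0495]
tcp_rot: [[-0.999, -0.041, -0.0], [-0.041, 0.999, 0.0], [0.0, 0.0, -1.0]]
force: [-0.0, -0.9, -0.7]
opening: 0.136
```

Gripped (opening 0.136 ≈ 12 mm). Lift straight up and check it came along.

```bash
python3 -m jog '[[[0,0,-20],[0,0,0],1],[[0,0,-40],[0,0,0],1],[[0,0,-80],[0,0,0],1],[[0,0,-120],[0,0,0],1],[[0,0,-150],[0,0,0],1],[[0,0,-150],[0,0,0],1],[[0,0,-150],[0,0,0],1]]'
python3 - <<'E'
from h import *
snap('wrist','w5')
s=bot.read_state();R=np.array(s['tcp_rot']);print(s['position'],s['force'],R.T@(np.array([.529,.171,.19])-s['position'])*1e3)
E
```

```text
time_s: 5.73
position: [0.4768, -0.2856, 0.2016]
tcp_rot: [[-0.999, -0.041, 0.004], [-0.041, 0.999, -0.003], [-0.003, -0.003, -1.0]]
force: [-0.9, -0.6, -0.9]
opening: 0.136
[ 0.47566683 -0.28458206  0.19976542] [-0.61041335 -0.49599081 -1.07077957] [-71.83971081 453.03466391   9.66721955]
```

View pics/w5.png

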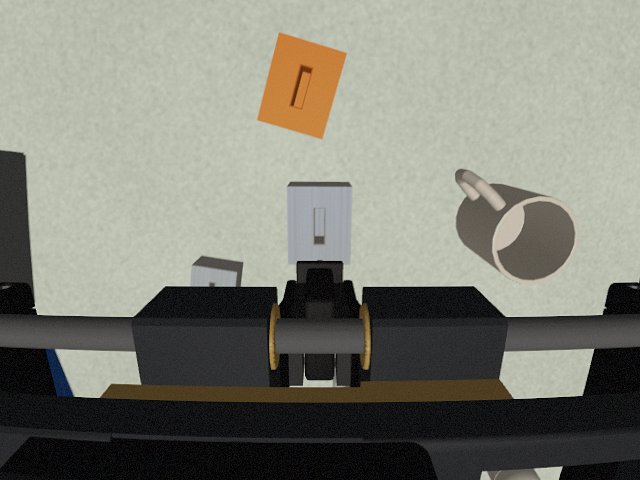

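Key is in the hand, collar edge at (320,263); the empty pocket is visible at (320,225).

```bash
python3 -m jog '[[[-6,38,0],[0,0,-2],1],[[-12,76,0],[0,0,-4],1],[[-18,114,0],[0,0,-6],1],[[-24,152,0],[0,0,-8.6],1],[[-30,190,0],[0,0,-8.6],1],[[-36,228,0],[0,0,-8.6],1],[[-42,266,0],[0,0,-8.6],1],[[-48,304,0],[0,0,-8.6],1],[[-54,342,0],[0,0,-8.6],1],[[-60,380,0],[0,0,-8.6],1],[[-66,418,0],[0,0,-8.6],1],[[-72,453,0],[0,0,-8.6],1]]'
python3 -m jog '[[[0,0,15],[0,0,0],1],[[0,0,30],[0,0,0],1],[[0,0,30],[0,0,0],1],[[0,0,30],[0,0,0],1],[[0,0,30],[0,0,0],1],[[0,0,30],[0,0,0],1],[[0,0,30],[0,0,0],1],[[0,0,30],[0,0,0],1],[[0,0,30],[0,0,0],1]]'
python3 - <<'E'
from meas import *
snap('wrist','w6')
s=bot.read_state();R=np.array(s['tcp_rot']);print(s['position'],R.round(3),s['joint_positions'],s['force'],s['moment'])
print(proj('wrist',[[.53,.171,.111]],'w6'))
E
```

```text
time_s: 6.78
position: [0.5275, 0.1728, 0.197]
tcp_rot: [[-0.982, -0.19, -0.005], [-0.19, 0.982, -0.0], [0.005, 0.001, -1.0]]
force: [0.6, -0.5, -0.8]
opening: 0.137
time_s: 7.53
position: [0.5297, 0.1704, 0.1701]
tcp_rot: [[-0.982, -0.189, 0.001], [-0.189, 0.982, 0.0], [-0.001, -0.0, -1.0]]
force: [-0.1, 0.2, -0.3]
opening: 0.137
[0.5296883  0.17048578 0.17001964] [[-0.982 -0.189  0.001]
 [-0.189  0.982  0.   ]
 [-0.001 -0.    -1.   ]] [ 6.33375819e+00  2.88818392e+01  9.51077579e+01  2.26033215e-03
  5.59599055e+01 -9.45706573e+01] [ 0.74514798  0.12160971 -0.89880985] [0.03690535 0.02235232 0.00131392]
[[319.43654886 263.76065275]]
```

View pics/w6.png

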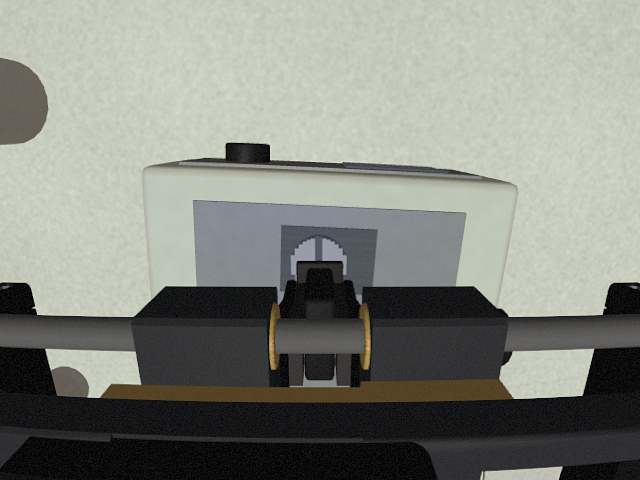

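Slot visible at (319,250), directly in line with the key's collar centre (320,265). Measuring the lateral offset finely.

```bash
python3 - <<'E'
from h import *
im=cv2.imread('pics/w6.png').max(2).astype(float)
p=np.load('pics/w6.npy');R=p[3:].reshape(3,3)
for r in range(242,260,3):
    w=np.clip(150-im[r,310:330],0,None); print(r,im[r,308:331].astype(int))
for r in (263,266,269): print(r,im[r,290:350].astype(int))
E
```

```text
242 [169 167 167 168 167 170 162 109  93  96  99  98  94 103 146 167 168 169
 166 169 170 169 169]
245 [166 169 168 168 168 172 163 108  93  95  96  94  95 107 143 172 168 166
 168 169 169 166 167]
248 [164 169 167 169 168 170 157 110  95  96  99  98  97 103 145 172 166 167
 168 167 168 169 171]
251 [168 166 167 168 169 168 164 109  98  96  98  98  95 102 144 169 167 168
 168 167 172 168 169]
254 [167 168 166 169 169 168 163 108  92  95  95  98  92 100 146 169 169 168
 168 169 166 170 168]
257 [169 172 167 166 169 169 162 110  93  95  94  97  91 102 145 171 168 168
 167 168 168 168 165]
263 [106 159 170 168 169 167 119  21  37  34  31  26  37  37  36  31  36  37
  33  36  34  27  37  32  34  34  33  28  29  29  41  31  30  32  30  31
  31  33  35  34  32  35  31  33  35  34  36  30  29  30  26  23  61 140
 173 166 137  89  96  88]
266 [107 157 170 168 170 164  87  34  55  52  58  55  54  55  54  53  56  51
  52  50  52  51  53  49  53  51  56  54  51  58  53  48  51  50  53  49
  55  48  44  43  54  47  49  48  44  49  50  50  48  52  47  40  42 122
 174 166 123  87  88  92]
269 [115 159 173 169 171 166  92  36  55  53  51  52  52  48  47  50  49  49
  29   7  11   0   9  20  13  14  17   0  17  20  26  16  16  17  21   7
   2  12   3  13   0  37  56  52  47  47  47  44  48  53  47  47  70 151
 172 163 123  89  93  94]
```

```bash
python3 -m jog '[[[0,-0.7,12],[0,0,0],1],[[0,-0.7,22],[0,0,0],1],[[0,-0.7,24],[0,0,0],1],[[0,-0.7,24],[0,0,0],1],[[0,-0.7,24],[0,0,0],1],[[0,-0.7,25],[0,0,0],1],[[0,-0.7,25],[0,0,0],1]]'
python3 -m jog '[[[0,0,1],[0,0,0],1],[[0,0,1],[0,0,0],1],[[0,0,2],[0,0,0],1],[[0,0,2],[0,0,0],1]]'
python3 -m jog '[[[0,0,0.5],[0,0,0],1],[[0,0,1],[0,0,0],1],[[0,0,1],[0,0,0],1]]'
```

```text
time_s: 8.17
position: [0.5298, 0.1701, 0.1448]
tcp_rot: [[-0.982, -0.19, 0.001], [-0.19, 0.982, 0.0], [-0.001, -0.0, -1.0]]
force: [0.1, -0.3, -0.4]
opening: 0.136
time_s: 8.5
position: [0.5295, 0.17, 0.1425]
tcp_rot: [[-0.982, -0.19, -0.0], [-0.19, 0.982, -0.0], [0.0, 0.0, -1.0]]
force: [0.1, -0.6, -1.0]
opening: 0.135
time_s: 8.75
position: [0.5295, 0.17, 0.1415]
tcp_rot: [[-0.982, -0.19, -0.0], [-0.19, 0.982, 0.0], [0.0, 0.0, -1.0]]
force: [-0.1, -0.0, -0.1]
opening: 0.134
```

```bash
for i in 1 2 3 4; do python3 -m jog '[[[0,0,0.5],[0,0,0],1],[[0,0,1],[0,0,0],1],[[0,0,1],[0,0,0],1]]' | grep -E 'pos|force'; done
```

```text
position: [0.5295, 0.17, 0.1404]
force: [1.2, -0.2, -0.3]
position: [0.5295, 0.17, 0.1394]
force: [0.2, -0.3, 0.8]
position: [0.5295, 0.17, 0.1385]
force: [-0.3, 0.1, -0.5]
position: [0.5295, 0.17, 0.1375]
force: [-0.3, -0.8, -1.2]
```

```bash
for i in 1 2 3; do python3 -m jog '[[[0,0,0.5],[0,0,0],1],[[0,0,1],[0,0,0],1],[[0,0,1],[0,0,0],1]]' | grep -E 'pos|force'; done
```

```text
position: [0.5296, 0.17, 0.1365]
force: [0.6, 0.1, -0.9]
position: [0.5297, 0.17, 0.1364]
force: [-1.5, -0.6, 5.3]
position: [0.5297, 0.1701, 0.1363]
force: [-2.3, 0.1, 11.2]
```

Contact at TCP z 0.1364 (tip ≈0.105), which could be slot bottom or head top. Back off 1.5 mm and turn a little: only an engaged blade would feel the moment.

```bash
python3 -m jog '[[[0,0,-1.5],[0,0,0],1],[[0,0,-3],[0,0,0],1],[[0,0,-3],[0,0,0],1],[[0,0,-3],[0,0,3],1],[[0,0,-3],[0,0,6],1],[[0,0,-3],[0,0,10],1],[[0,0,-3],[0,0,10],1],[[0,0,-3],[0,0,10],1]]'; python3 -c "
from rig import bot; s=bot.read_state(); print(s['force'],s['moment'],s['joint_positions'][5])
from h import *; snap('wrist','w7')
im=cv2.imread('pics/w7.png'); cv2.imwrite('pics/k7.png',cv2.resize(im[200:300,250:390],None,fx=4,fy=4,interpolation=2))"
```

```text
time_s: 11.17
position: [0.5295, 0.1701, 0.1373]
tcp_rot: [[-1.0, -0.018, -0.0], [-0.018, 1.0, 0.0], [0.0, 0.0, -1.0]]
force: [0.7, -0.2, 0.3]
opening: 0.137
[ 0.68078291 -0.1921557   0.32085776] [0.07851886 0.02218097 0.04208709] -84.74214989157622
```

View pics/k7.png

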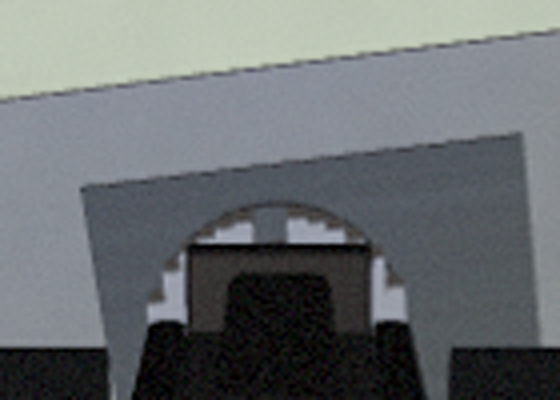

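The slot has followed the turn with a few degrees of play (slot end at crop (270,225), head centred ~278) and there's a moment: engaged. Continue turning.

```bash
python3 -m jog '[[[0,0,0],[0,0,4],1],[[0,0,0],[0,0,8],1],[[0,0,0],[0,0,12],1],[[0,0,0],[0,0,16],1],[[0,0,0],[0,0,20],1],[[0,0,0],[0,0,20],1],[[0,0,0],[0,0,20],1]]'; python3 -c "
from rig import bot; s=bot.read_state(); print(s['force'],s['moment'],s['joint_positions'][5])"
```

```text
time_s: 11.8
position: [0.5296, 0.1705, 0.1374]
tcp_rot: [[-0.946, 0.325, 0.0], [0.325, 0.946, 0.001], [0.0, 0.001, -1.0]]
force: [0.9, 2.7, -0.5]
opening: 0.138
[ 0.93821786  2.73045669 -0.5222119 ] [ 0.46097625 -0.07259186  0.03990216] -64.7896319238617
```

```bash
for i in 1 2; do python3 -m jog '[[[0,0,0],[0,0,4],1],[[0,0,0],[0,0,8],1],[[0,0,0],[0,0,12],1]]'|grep pos; python3 -c "
from rig import bot; s=bot.read_state(); print(s['force'],s['moment'],s['joint_positions'][5])"; done; python3 -m jog '[[[0,0,0],[0,0,0],1],[[0,0,0],[0,0,0],1]]'; python3 -c "
from rig import bot; s=bot.read_state(); print(s['force'],s['moment'],s['joint_positions'][5])
from h import *; snap('wrist','w8')
im=cv2.imread('pics/w8.png'); cv2.imwrite('pics/k8.png',cv2.resize(im[190:300,230:410],None,fx=4,fy=4,interpolation=2))"
```

```text
position: [0.5298, 0.1707, 0.1374]
[ 1.18719546  2.9389279  -1.35290207] [ 0.7074819  -0.13475248  0.0416621 ] -52.59052749068565
position: [0.53, 0.171, 0.1374]
[ 0.98240015  3.10516417 -2.13980888] [ 0.78984108 -0.25025246  0.04326223] -40.59453488007586
time_s: 12.47
position: [0.53, 0.1708, 0.1375]
tcp_rot: [[-0.732, 0.681, 0.001], [0.681, 0.732, 0.002], [0.0, 0.002, -1.0]]
force: [1.2, 4.5, -1.5]
opening: 0.138
[ 1.17732059  4.51158358 -1.54597413] [ 0.98887361 -0.33433369  0.03107479] -40.82287623384706
```

View pics/k8.png

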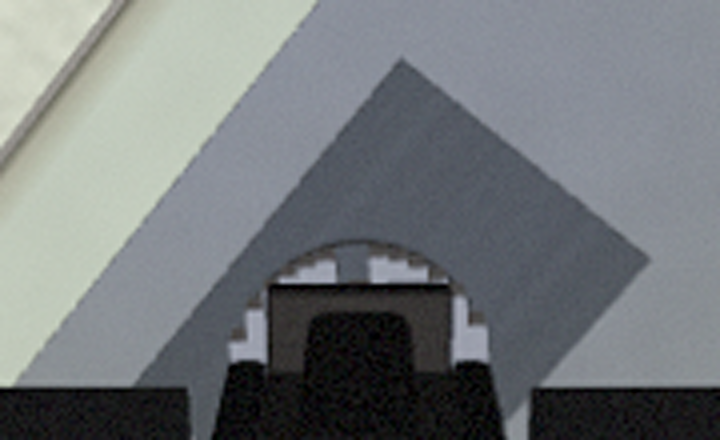

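Slot still follows the blade. Approach the stop (about 25° left) in small steps.

```bash
python3 -m jog '[[[0,0,0],[0,0,4],1],[[0,0,0],[0,0,8],1],[[0,0,0],[0,0,12],1],[[0,0,0],[0,0,16],1],[[0,0,0],[0,0,16],1]]'|grep pos; P='from rig import bot; s=bot.read_state(); print(s["force"].round(1),s["moment"].round(3),s["joint_positions"][5].round(2))'
python3 -c "$P"; python3 -m jog '[[[0,0,0],[0,0,1],1],[[0,0,0],[0,0,2],1],[[0,0,0],[0,0,2],1]]'|grep pos;python3 -c "$P"; python3 -m jog '[[[0,0,0],[0,0,1],1],[[0,0,0],[0,0,2],1],[[0,0,0],[0,0,2],1]]'|grep pos;python3 -c "$P"
```

```text
position: [0.5305, 0.1709, 0.1376]
[ 2.6  4.7 -1.4] [ 0.932 -0.394  0.09 ] -24.64
position: [0.5306, 0.1708, 0.1377]
[ 2.2  5.5 -2.8] [ 1.099 -0.374  0.062] -22.75
position: [0.5306, 0.1708, 0.1377]
[ 3.1  5.7 -2.5] [ 1.085 -0.352  0.078] -20.75
```

```bash
P='from rig import bot; s=bot.read_state(); print(s["force"].round(1),s["moment"].round(3),s["joint_positions"][5].round(2))'
for i in 1 2 3; do python3 -m jog '[[[0,0,0],[0,0,1.5],1],[[0,0,0],[0,0,1.5],1],[[0,0,0],[0,0,1.5],1]]'>/dev/null;python3 -c "$P"; done
```

```text
[ 3.2  6.1 -1. ] [ 1.026 -0.441  0.027] -19.28
[ 1.6  5.  -1.6] [ 0.929 -0.467  0.091] -17.78
[ 2.3  4.3 -1.7] [ 0.968 -0.484  0.078] -16.28
```

```bash
P='from rig import bot; s=bot.read_state(); print(s["force"].round(1),s["moment"].round(3),s["joint_positions"][5].round(2))'
for i in 1 2 3; do python3 -m jog '[[[0,0,0],[0,0,1],1],[[0,0,0],[0,0,1],1],[[0,0,0],[0,0,1],1]]'>/dev/null;python3 -c "$P"; done
```

```text
[ 1.5  5.3 -2.4] [ 0.942 -0.427  0.095] -15.28
[ 1.7  4.7 -2.8] [ 0.949 -0.483  0.052] -14.28
[ 2.1  4.5 -2.6] [ 0.987 -0.442  0.072] -13.28
```

```bash
P='from rig import bot; s=bot.read_state(); print(s["force"].round(1),s["moment"].round(3),s["joint_positions"][5].round(2))'
for i in 1 2 ; do python3 -m jog '[[[0,0,0],[0,0,1],1],[[0,0,0],[0,0,1],1],[[0,0,0],[0,0,1],1]]'>/dev/null;python3 -c "$P"; done; python3 -c "
from h import *; snap('wrist','w9')
im=cv2.imread('pics/w9.png'); cv2.imwrite('pics/k9.png',cv2.resize(im[170:310,220:420],None,fx=4,fy=4,interpolation=2))"
```

```text
[ 3.  6. -2.] [ 0.95  -0.47   0.104] -12.29
[ 1.7  5.  -2.5] [ 1.021 -0.523  0.183] -11.3
```

View pics/k9.png

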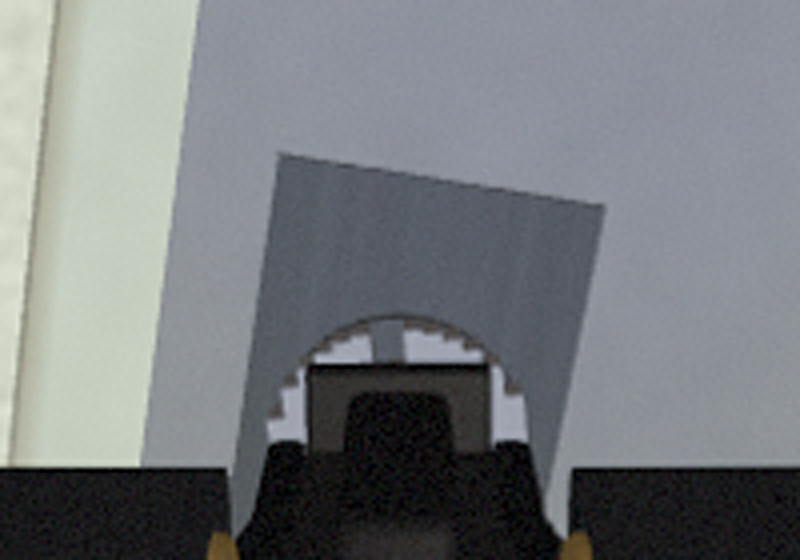

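```bash
P='from rig import bot; s=bot.read_state(); print(s["force"].round(1),s["moment"].round(3),s["joint_positions"][5].round(2))'
python3 -m jog '[[[0,0,0],[0,0,0.5],1],[[0,0,0],[0,0,0.5],1],[[0,0,0],[0,0,0.5],1]]';python3 -c "$P
python3=0
from h import *
W=lambda p,z:ray('wrist',np.array(p,float)/4+[220,170]-.375*np.ones(2),z,'w9')[:,:2]
a=W([(281,153),(606,206),(145,465)],.106); e=a[1]-a[0]; print('plate short edge yaw',np.degrees(np.arctan2(-e[1],-e[0])),np.linalg.norm(e))
e=W([(198,20),(147,440)],.104); d=e[1]-e[0]; print('hatch edge',np.degrees(np.arctan2(d[1],d[0])))
b=W([(372,322),(404,320)],.111); c=W([(374,360),(404,360)],.111); m=c.mean(0)-b.mean(0); print('slot',b.mean(0),c.mean(0),np.degrees(np.arctan2(m[1],m[0])))"
```

```text
time_s: 15.73
position: [0.5309, 0.1707, 0.1378]
tcp_rot: [[-0.294, 0.956, 0.003], [0.956, 0.294, 0.001], [0.0, 0.003, -1.0]]
force: [3.1, 4.6, -2.0]
opening: 0.137
[ 3.1  4.6 -2. ] [ 0.976 -0.437  0.249] -10.81
plate short edge yaw -171.7849914554831 0.043112412702148974
hatch edge -81.33070484299134
slot [0.52364504 0.18689943] [0.52537474 0.18185324] -71.07962284824772
```

The moment is climbing steadily (0.10→0.18→0.25 N m): that's the stop. Ease off inside the slot's play, then withdraw and inspect the slot.

```bash
P='from rig import bot; s=bot.read_state(); print(s["force"].round(1),s["moment"].round(3),s["joint_positions"][5].round(2))'
python3 -m jog '[[[0,0,0],[0,0,-2],1],[[0,0,0],[0,0,-4],1],[[0,0,0],[0,0,-4],1]]'|grep pos;python3 -c "$P"
python3 -m jog '[[[0,0,-2],[0,0,0],1],[[0,0,-4],[0,0,0],1],[[0,0,-6],[0,0,0],1],[[0,0,-10],[0,0,0],1],[[0,0,-10],[0,0,0],1]]';python3 -c "$P"
```

```text
position: [0.5307, 0.1701, 0.1379]
[ 2.6  2.9 -2. ] [ 0.615 -0.507 -0.012] -14.79
time_s: 16.4
position: [0.5287, 0.1695, 0.1481]
tcp_rot: [[-0.357, 0.934, -0.002], [0.934, 0.357, -0.001], [-0.0, -0.002, -1.0]]
force: [0.2, -0.2, -1.1]
opening: 0.134
[ 0.2 -0.2 -1.1] [-0.064  0.003 -0.024] -14.64
```

```bash
python3 -m jog '[[[0,0,-25],[0,0,0],1],[[-20,0,-50],[0,0,0],1],[[-40,0,-60],[0,0,0],1],[[-40,0,-60],[0,0,0],1],[[-40,0,-60],[0,0,0],1],[[-40,0,-60],[0,0,0],1],[[-40,0,-60],[0,0,0],1]]'|grep pos
python3 - <<'E'
from meas import *
snap('wrist','w10'); c=proj('wrist',[[.53,.171,.111]],'w10')[0]; print(c)
fit('w10',c,half=50)
im,k,o=meas('w10',c,half=50); cv2.imwrite('pics/k10.png',k)
E
```

```text
position: [0.5423, 0.1331, 0.2065]
[323.93658158 190.76679381]
plate c [0.52951222 0.17619568] sides [np.float64(0.042356796424709305), np.float64(0.05815913661642628)] unit yaw 8.821615023247515
head [0.53044346 0.17004274] dia mm [35.79015503 37.2603363 ] slot c [0.53036501 0.17027624] slot yaw -66.96336873319511
```

```bash
python3 - <<'E'
from h import *
a=cv2.imread('pics/w6.png').max(2).astype(int); b=cv2.imread('pics/w10.png').max(2).astype(int)
for r in(266,270,280,290):
  for q in(a,b):
    row=q[r,280:360]; i=np.where(row<75)[0]; j=np.where(row<25)[0]; print(r,i.min()+280,i.max()+280,(j.min()+280,j.max()+280) if len(j) else '')
for q in (a,b): print([int(np.where(q[240:300,c]<70)[0].min()+240) for c in(300,310,320,330,338)])
s=bot.read_state();R=np.array(s['tcp_rot']);print(s['position'],R.T@(np.array([.4764,-.286,.205])-s['position'])*1e3, np.degrees(np.arctan2(R[1,0],R[0,0])),s['joint_positions'])
E
```

```text
266 297 342 
266 297 342 
270 297 342 (np.int64(308), np.int64(330))
270 297 342 (np.int64(308), np.int64(331))
280 288 351 (np.int64(290), np.int64(347))
280 289 349 (np.int64(297), np.int64(332))
290 285 354 (np.int64(286), np.int64(353))
290 285 353 (np.int64(286), np.int64(352))
[242, 261, 260, 261, 261]
[261, 261, 261, 261, 261]
[0.54242544 0.13318299 0.2064458 ] [-367.79092451 -211.66701104    1.65590786] 110.97026946043613 [ 2.32804293e+00  2.63212059e+01  9.26064930e+01  8.40603145e-03
  6.12542997e+01 -1.86463776e+01]
```

The key hasn't shifted in the grip. The slot reads 75.8° from unit x, so joint ≈1.42 against 1.40: locked. Back to the stand.

```bash
python3 -m jog '[[[-31,-18,0],[0,0,-6],1],[[-61,-35,0],[0,0,-12],1],[[-92,-53,0],[0,0,-18],1],[[-123,-71,0],[0,0,-24],1],[[-153,-88,0],[0,0,-30],1],[[-184,-106,0],[0,0,-36],1],[[-215,-123,0],[0,0,-42],1],[[-245,-141,0],[0,0,-48],1],[[-276,-159,0],[0,0,-54],1],[[-307,-176,0],[0,0,-60],1],[[-337,-194,0],[0,0,-66],1],[[-368,-212,0],[0,0,-71],1]]'>/dev/null
python3 -m jog '[[[0,0,0],[0,0,0],1],[[0,0,0],[0,0,0],1],[[0,0,0],[0,0,0],1],[[0,0,0],[0,0,0],1]]'
python3 - <<'E'
from h import *
snap('wrist','w11')
s=bot.read_state();R=np.array(s['tcp_rot']);print(s['position'],np.degrees(np.arctan2(R[1,0],R[0,0])),R.T@(np.array([.4764,-.286,.06])-s['position'])*1e3)
im=cv2.imread('pics/w11.png')
pk=proj('wrist',[[.4776,-.2865,.04]],'w11')[0]; print('pocket expected',pk)
x0,y0=int(pk[0])-45,int(pk[1])-50
k=im[y0:y0+100,x0:x0+90]; v=k.max(2).astype(int)
# stand top: bluish
m=((k[...,0].astype(int)-k[...,1])>2).astype(np.uint8); m=cv2.morphologyEx(m,cv2.MORPH_CLOSE,np.ones((5,5)))
for r in range(10,70,10): i=np.where(m[r])[0]; print(r+y0,(i.min()+x0,i.max()+x0) if len(i) else '', v[r,30:60])
E
```

```text
time_s: 18.37
position: [0.4771, -0.2849, 0.207]
tcp_rot: [[-0.999, -0.035, -0.001], [-0.035, 0.999, 0.002], [0.001, 0.002, -1.0]]
force: [0.7, -0.1, -1.1]
opening: 0.136
[ 0.4772678  -0.28483004  0.20717566] -177.97534395675098 [  0.75819313  -1.34548916 147.17476882]
pocket expected [316.64242377 226.27185779]
186 (np.int64(331), np.int64(331)) [ 95  96  98 100  99  97 100  95  96  99  99 103  99 102  99 100  97  97
  98 101  98  97  97  97 100  96  94  98  95  98]
196 (np.int64(285), np.int64(348)) [178 174 176 177 175 178 177 172 172 174 177 176 176 175 173 177 174 173
 173 173 171 173 173 173 174 173 173 176 174 177]
206 (np.int64(286), np.int64(347)) [174 177 176 177 176 176 178 173 174 171 174 176 174 174 175 176 172 170
 170 169 171 171 171 172 174 174 174 171 174 171]
216 (np.int64(286), np.int64(347)) [175 174 178 174 174 174 177 174 176 166 141 130 177 175 173 170 167 170
 176 173 169 137 159 173 172 173 172 170 172 174]
226 (np.int64(286), np.int64(347)) [174 173 175 172 171 175 176 175 172 170 140 114 175 175 169 169 170 168
 171 169 171 139 159 174 174 170 171 170 175 170]
236 (np.int64(286), np.int64(347)) [174 172 174 171 172 175 176 172 171 170 146 110  93  92  86  88  86  90
  94  90 100 127 160 170 172 171 174 171 171 173]
```

```bash
python3 -m jog '[[[0.8,-1.3,35],[0,0,0],1],[[0.8,-1.3,70],[0,0,0],1],[[0.8,-1.3,105],[0,0,0],1],[[0.8,-1.3,128],[0,0,0],1],[[0.8,-1.3,128],[0,0,0],1],[[0.8,-1.3,128],[0,0,0],1],[[0.8,-1.3,128],[0,0,0],1]]'
python3 -m jog '[[[0,0,3],[0,0,0],1],[[0,0,6],[0,0,0],1],[[0,0,9],[0,0,0],1],[[0,0,12],[0,0,0],1],[[0,0,12],[0,0,0],1]]'
```

```text
time_s: 19.0
position: [0.4777, -0.2881, 0.0808]
tcp_rot: [[-0.999, -0.035, 0.002], [-0.035, 0.999, -0.001], [-0.002, -0.002, -1.0]]
force: [-0.1, -0.2, 0.5]
opening: 0.137
time_s: 19.42
position: [0.4764, -0.288, 0.0674]
tcp_rot: [[-0.999, -0.034, -0.0], [-0.034, 0.999, 0.0], [0.0, 0.0, -1.0]]
force: [0.0, -0.2, 0.2]
opening: 0.138
```

```bash
python3 -m jog '[[[0,1,2],[0,0,0],1],[[0,1.8,5],[0,0,0],1],[[0,1.8,9],[0,0,0],1],[[0,1.8,13],[0,0,0],1],[[0,1.8,15],[0,0,0],1],[[0,1.8,15],[0,0,0],1]]'
for i in 1 2 3 4; do python3 -m jog '[[[0,0,1],[0,0,0],1],[[0,0,1],[0,0,0],1]]'|grep -E 'pos|force'; done
```

```text
time_s: 19.92
position: [0.4761, -0.286, 0.0518]
tcp_rot: [[-0.999, -0.034, -0.001], [-0.034, 0.999, 0.001], [0.001, 0.001, -1.0]]
force: [-0.7, -0.2, -0.6]
opening: 0.136
position: [0.4765, -0.2863, 0.0514]
force: [0.3, -0.3, -0.6]
position: [0.4765, -0.2864, 0.0505]
force: [0.0, -1.2, 0.3]
position: [0.4765, -0.2864, 0.0495]
force: [0.0, 0.6, -0.7]
position: [0.4766, -0.2864, 0.0495]
force: [-0.7, 2.0, 5.9]
```

Collar seated (z 0.0495, same as at pick, with 6 N). Release and retreat.

```bash
python3 -m jog '[[[0,0,-0.5],[0,0,0],0.9],[[0,0,-0.5],[0,0,0],0.5],[[0,0,-0.5],[0,0,0],0],[[0,0,-0.5],[0,0,0],0],[[0,0,-0.5],[0,0,0],0],[[0,0,-0.5],[0,0,0],0],[[0,0,-0.5],[0,0,0],0],[[0,0,-0.5],[0,0,0],0],[[0,0,-0.5],[0,0,0],0],[[0,0,-0.5],[0,0,0],0],[[0,0,-0.5],[0,0,0],0],[[0,0,-0.5],[0,0,0],0]]'
python3 -m jog '[[[0,0,-10],[0,0,0],0],[[0,0,-30],[0,0,0],0],[[0,0,-60],[0,0,0],0],[[0,0,-95],[0,0,0],0],[[0,0,-130],[0,0,0],0],[[0,0,-140],[0,0,0],0],[[0,0,-140],[0,0,0],0],[[0,0,-140],[0,0,0],0],[[0,0,-140],[0,0,0],0]]'
python3 - <<'E'
from h import *
im=snap('wrist','w12'); v=im.max(2)
for n,P in(('grip top',[.4772,-.2862,.082]),('collar',[.4772,-.2862,.044])): print(n,proj('wrist',[P],'w12'))
m=np.zeros(v.shape,np.uint8); c=proj('wrist',[[.4772,-.2862,.044]],'w12')[0].astype(int); m[c[1]-30:c[1]+35,c[0]-22:c[0]+22]=(v<85)[c[1]-30:c[1]+35,c[0]-22:c[0]+22]
k=max(cv2.findContours(m,0,1)[0],key=cv2.contourArea); x,y,w,h=cv2.boundingRect(k); print('dark box',x,y,w,h)
# expected silhouette box if home
def box(cx,cy,z,l,w): return proj('wrist',[[cx+a*l/2,cy+b*w/2,z] for a in(-1,1) for b in(-1,1)],'w12')
q=np.vstack([box(.4772,-.2862,.044,.04,.022),box(.4772,-.2862,.082,.036,.012)]); print('expected',q.min(0),q.max(0)-q.min(0))
t=cv2.imread('pics/top0.png');t2=vision.capture('top')[...,::-1]; d=cv2.absdiff(t,t2).max(2); cv2.imwrite('pics/topf.png',t2)
n,l,st,ce=cv2.connectedComponentsWithStats((cv2.GaussianBlur(d,(5,5),0)>18).astype(np.uint8)); print([(s[:5].tolist()) for s in st[1:] if s[4]>15])
E
```

```text
time_s: 21.58
position: [0.4765, -0.2863, 0.049]
tcp_rot: [[-0.999, -0.034, -0.0], [-0.034, 0.999, 0.0], [0.0, 0.0, -1.0]]
force: [-0.3, 0.4, 0.6]
opening: 0.884
time_s: 22.33
position: [0.4755, -0.2854, 0.1877]
tcp_rot: [[-0.999, -0.034, -0.002], [-0.034, 0.999, 0.002], [0.002, 0.002, -1.0]]
force: [-0.3, -0.5, -0.6]
opening: 1.003
grip top [[317.39446015 246.10366383]]
collar [[317.4809266  233.93497277]]
dark box 305 211 26 57
expected [303.71338169 209.78766774] [27.98192048 59.72013242]
[[0, 0, 640, 480, 290655], [489, 0, 9, 3, 22], [631, 0, 9, 7, 45], [158, 14, 9, 6, 28], [156, 20, 7, 9, 36], [109, 25, 10, 5, 28], [515, 26, 6, 5, 17], [162, 223, 19, 21, 306]]
```

```bash
python3 -c "from rig import bot; print(bot.hand_in())"
```

```text
the job is handed in; nothing more can be done
None
```

I turned the fastener clockwise to its stop, put the key back in the large grey stand blade down, and handed the job in at about 22 s.

- **Finding the slot:** the blade went straight in. I pressed to 11 N once to find the bottom, then backed off before turning.
- **Stop:** the turning moment climbed from 0.10 to 0.18 to 0.25 N m, so I eased off there. Side force during the turn was at most about 7 N.
- **Locked check:** the wrist picture afterwards put the slot at about 1.42 rad, against 1.40 for locked. The two unit-heading fits differed by about 1°, so the reading is good to 1–2°. The key turned about 4° further than I had predicted before the stop was felt. My first heading estimate and play in the key probably explain this, but I did not confirm it.
- **Key returned:** the key went home at the same height as when I picked it up (0.0495 m), with 6 N of contact. After release, its outline from above matched the expected one to within 3 pixels.
- **Other things on the bench:** the arm never came near the mug, jar, bottle or other stands. My before/after check with the top camera did not confirm this, because most of the picture differed. I take that to be the arm and lighting, and I had no pictures left to look at it.

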